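Raise the window blind with its spring-centred paddle switch

TASK

Raise the window blind: on the switch box on the worktop, push the flat paddle well over towards the end marked with the empty window frame, hold it there for a good second, then let go so that it springs back upright. Do not push it the other way, which would lower the blind, and do not work the ball-topped stick beside it, which is for the lamp.

Things in the scene. Friction and masses are not known exactly. Their poses are not given: they have to be found in the camera images.
- console: White switch box with aluminium face plate, fixed, turned any way round. 150 mm in x, 164 in y, plate at z = 26 mm; origin: centre of its underside. Levers at x = 0: flat paddle at y = -45 mm, ball-topped stick at y = +45. Dark marks 32 mm square in line with the paddle: empty window frame (blind up) at x = +47 mm, slatted frame (blind down) at x = -47. By the stick: large disc +x, small disc -x.
- paddle_tip (a point): Middle of the top edge of the flat white paddle, 97 mm above the worktop when upright. The paddle is 8 mm thick (along the box's x), 32 mm wide (along y), 75 mm from hinge to tip. Its hinge line runs along the box's y, 22 mm above the worktop. It can be pushed or pinched.
- paddle (a joint): Lean of the paddle in rad: 0 upright, positive towards the empty window frame (the box's +x), negative towards the slatted one; stops at -0.6 and +0.6. Spring-centred, 0.4 N m per rad: at 0.45 rad about 4 N at 43 mm above the hinge, that spot then having moved about 20 mm. Let go, it is upright again within about 0.3 s.
- ball_stick (a joint): Lean in rad of the other lever, a steel stick 8 mm thick with a white ball 24 mm across, top 87 mm above the worktop; 0 upright, positive towards the box's +x, stops at -0.6 and +0.6, same spring. To be left alone.

How it is judged:
On the way:
1. the paddle is held more than 0.3 rad over towards the empty window frame for 0.8 s (value of joint paddle above 0.3 rad), for 0.8 s.
At the end, for the whole second after the job is handed in: After having been held over, the paddle has been let go and stands upright again (within 0.08 rad), and the ball-topped stick stands upright (within 0.08 rad) (value of joint paddle between -0.08 and 0.08 rad and value of joint ball_stick between -0.08 and 0.08 rad); the robot touches nothing.
It fails at once if the paddle is pushed more than 0.2 rad towards the slatted frame (value of joint paddle below -0.2 rad).
It fails at once if the ball-topped stick is pushed more than 0.2 rad either way (value of joint ball_stick above 0.2 rad or value of joint ball_stick below -0.2 rad).
It also fails if it takes over 35 s, if anything falls off the work surface, if the arm or the gripper's body presses on something with over 40 N, if the wrist force passes 120 N, or if a joint passes its speed limit or range.

ROBOT

A 6-joint arm with a two-finger parallel gripper is mounted at the origin on a cart in front of the work surface, level with it; the furniture and walls round the work are solid. World frame = base frame: x ahead of the robot, y to its left, z up, the work surface at z = 0. Lengths are in m, angles in rad, forces in N, time in s.
With the tool pointing down it reaches from about 0.425 to 1.125 m from the base axis. Payload 14.9 kg.
Tool frame: the origin (TCP) lies on the centre line of the jaws, within the pads' length; the fingertips stand 22 mm ahead of it and the grasp point (between the pads) lies 3 mm ahead of it; z points along the fingers, y is the line along which they close (so a half turn about z gives the same grasp; the last joint's range is limited). The gripper opens to 91 mm and grips with 3 to 60 N. Pads are 32 mm wide; open, the fingers measure 118 mm over their backs; the gripper's body (76 mm by 178 mm) begins 60 mm behind the grasp point.
Start: joints at [-1.172, 0.379, 1.734, -0, 1.028, -0.033], TCP at [0.293, -0.636, 0.236] pointing down, gripper open.
Joint ranges: [-2.77, 2.77], [-0.74, 2.19], [0, 2.66], [-1.06, 4.2], [0.31, 2.87], [-3.08, 3.08]. Speed limits (rad/s): [1.89, 1.89, 2.39, 3.14, 3.14, 3.14].

INTERFACE

Orientations are given as a unit quaternion [w, x, y, z].
In Python, from cell import bot gives the robot as it stands.
- The arm moves only by the tool arm_command, never from a script. Its argument "steps" is a list that holds one entry, the list of rows, each a list of 7 numbers: the gripper command: -1 is shut, 1 is fully open, values between are in proportion, then the shift along the tool's x, y, z as a fraction of full scale, then the turn, a rotation vector about the tool's x, y, z as a fraction of full scale. In form: [[[jaw, tx, ty, tz, wx, wy, wz], ...]]. A call has exactly 8 rows; each row is the pose to reach, as a shift and turn from the pose commanded when the call began, along the tool's axes at that moment; what a row does not reach only later rows make up. Full scale, the value 1, is 1000 mm for a shift and 90 degrees for a turn. A row lasts 1/12 s, in which the tool goes at most 41.7 mm and 7.16 degrees, less where a joint would pass 70% of its speed; a pose out of reach is approached as far as the arm can. A call with a number of a shift or a turn outside -1 to 1 is refused whole. A call with a gripper value outside its range is refused whole. The fingers move at their own pace and stop on an object; "squeeze" is the grip in N (left out, the last holds). Time passes only in rows, so rows that repeat a pose let the fingers close, or fill a call up. It gives the time, the measured TCP pose, the force, the opening and the grip force at its end, in the units of the state.
- bot.get_obs(): the state, without advancing time (a new reading comes with each control period).
- bot.camera(name): name is "side" or "top"; returns the picture (480x640x3 uint8, red, green, blue); there is no depth.
- bot.camera_model(name): a dict with "K" (3x3 intrinsics, pixels), "k1" (the pictures are not rectified: a ray, as slopes to the right and down, at radius r is drawn at 1 + k1 r^2 times it, then the intrinsics apply), "T" (4x4, takes a point from camera to world coordinates). Camera axes: x right, y down, z forward; pixel columns grow to the right and rows downward; lengths in m; the calibration is good to about 2 mm. A picture is of the moment at which its call begins. camera_model takes no time and is no camera call.
- bot.sign_off(): hands the job in; it is judged then, once.
The state is a dict: "clock": time; "q": joint angles; "dq": joint speeds; "effort": joint torques, N m; "eef_pos": TCP position; "eef_rot": TCP orientation; "wrist_force": force on the tool from outside, world axes, zero at the start; "ft_torque": the same for the moment, N m; "grip_width": finger opening in m; "grasp_force": force on a finger pad.
Only numpy, scipy, OpenCV 4.12 (cv2) and the standard library are available. Lean on these libraries where they do the work, as an engineer would, in place of code of your own. Each camera call takes 0.05 s, during which the arm holds its last target. There are 200 camera calls.

## Working session

There is one attempt and no reset: what is moved stays moved. The work goes in short steps, Python scripts to look and compute and a tool call to move; the robot and the scene stay as the last step left them, time stands still between calls to the robot, and variables do not carry over. Pictures are saved under pics/ and viewed, at most 10 in all, crops included, and the job is handed in when it is done.

Besides the shell and the picture viewer there is one more tool, called after "Request:" as name([rows], argument=value, ...), one row to a line, values as JSON. arm_command: Moves the arm, as the interface text tells. Its arguments: {"type":"object","properties":{"steps":{"type":"array"},"squeeze":{"type":"number"}},"required":["steps"]}

```bash
mkdir -p pics
python3 - <<'E'
from cell import bot
import cv2
for n in("top","side"):
    cv2.imwrite(f"pics/{n}0.png",bot.camera(n)[:,:,::-1]); print(n,bot.camera_model(n))
o=bot.get_obs();print(o)
E
```

```text
top {'K': array([[592.12728144,   0.        , 325.95686916],
       [  0.        , 592.12728144, 244.55498906],
       [  0.        ,   0.        ,   1.        ]]), 'k1': -0.18273127825004518, 'T': array([[ 0.00582598, -0.99837857,  0.05662402,  0.45704863],
       [-0.99958936, -0.00740307, -0.02768212, -0.25955251],
       [ 0.02805643, -0.05643949, -0.99801173,  0.91713098],
       [ 0.        ,  0.        ,  0.        ,  1.        ]])}
side {'K': array([[611.4691212 ,   0.        , 328.13902153],
       [  0.        , 611.4691212 , 249.78809445],
       [  0.        ,   0.        ,   1.        ]]), 'k1': 0.04661364581048056, 'T': array([[ 0.99932485, -0.00413731,  0.0365065 ,  0.47073662],
       [-0.03382894, -0.49126241,  0.87035444, -1.01666632],
       [ 0.01433334, -0.87100179, -0.4910707 ,  0.53091372],
       [ 0.        ,  0.        ,  0.        ,  1.        ]])}
{'clock': 0.1, 'q': array([-1.17230750e+00,  3.79353085e-01,  1.73470911e+00, -1.30126261e-06,
        1.02850886e+00, -3.32660865e-02]), 'dq': array([-0.00159672, -0.00090761, -0.00076655, -0.00023345,  0.00150758,
        0.00028818]), 'effort': array([ 2.06753350e-03, -7.65033031e+01, -4.35294807e+01,  6.51834346e-02,
        3.98750114e-02, -4.18878074e-05]), 'eef_pos': array([ 0.29281416, -0.63545221,  0.23536253]), 'eef_rot': array([-4.80964516e-04,  9.76788626e-01,  2.14204902e-01, -8.93856124e-05]), 'wrist_force': array([ 0.39556403, -0.05902564, -0.10321691]), 'ft_torque': array([ 0.03571881, -0.00995846, -0.00675772]), 'grasp_force': 0.0, 'grip_width': 0.0913982020352277}
```

View pics/top0.png

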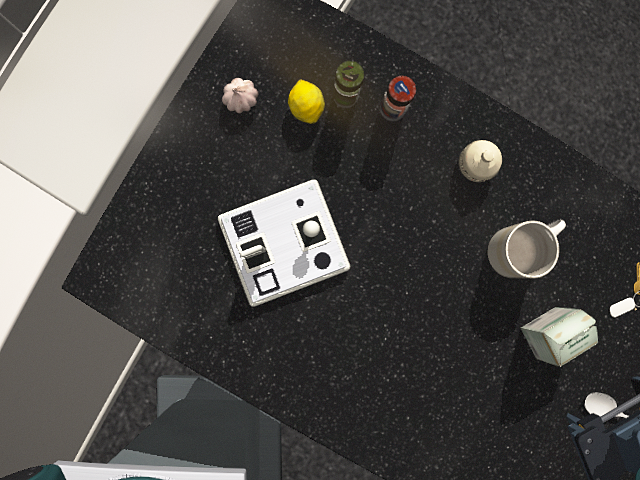

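View pics/side0.png

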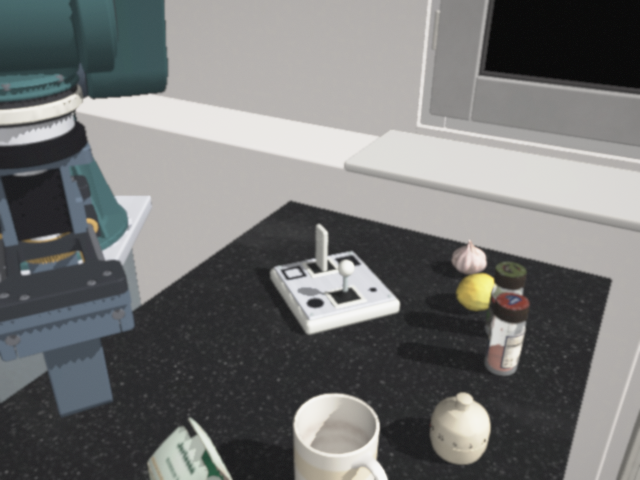

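The top view shows the empty frame at about (266,281), slatted frame (244,222), paddle (253,250), large disc (322,260), small disc (300,203) and ball (311,228). The side view agrees: the paddle is on the far side, at (321,240).

```bash
cat > h.py <<'E'
import numpy as np, cv2
from cell import bot
def ray(n,uv):
    m=bot.camera_model(n);k=np.array([m["k1"],0,0,0,0.])
    p=cv2.undistortPoints(np.array([[uv]],float),m["K"],k)[0,0]
    return m["T"][:3,3],m["T"][:3,:3]@np.r_[p,1]
def plane(n,uv,z):
    o,d=ray(n,uv);return o+d*(z-o[2])/d[2]
E
python3 - <<'E'
from h import *
im=cv2.imread("pics/top0.png")
g=cv2.cvtColor(im,cv2.COLOR_BGR2GRAY)
P={}
for n,uv in dict(frame=(266,281),slat=(244,222),big=(322,260),small=(300,203)).items():
    # refine: centroid of dark pixels in window
    r=15; x,y=uv; 
    w=(g[y-r:y+r+1,x-r:x+r+1]<110).astype(np.uint8)
    nl,L,S,C=cv2.connectedComponentsWithStats(w)
    i=1+np.argmax(S[1:,4]); c=S[i,:2]+(S[i,2:4]-1)/2+[x-r,y-r]
    P[n]=plane("top",c,.026); print(n,c,S[i,4],P[n].round(4))
dx=P["frame"]-P["slat"]+P["big"]-P["small"]; ya=np.arctan2(dx[1],dx[0])
mid=(P["frame"]+P["slat"])/2
print("yaw",ya,"ax",np.cos(ya),np.sin(ya),"len",np.linalg.norm(P["frame"]-P["slat"]),"paddle base",mid)
print("paddle top pix in top:",plane("top",(253,249),.097), "side:",plane("side",(321,226),.097))
o=bot.get_obs()
from scipy.spatial.transform import Rotation as R
q=o["eef_rot"];print(R.from_quat(np.r_[q[1:],q[0]]).as_matrix().round(3))
im2=cv2.imread("pics/side0.png")
cv2.imwrite("pics/c.png",np.hstack([cv2.resize(im[170:310,200:360],None,fx=2.5,fy=2.5,interpolation=2),cv2.resize(im2[210:350,255:415],None,fx=2.5,fy=2.5)]))
E
```

```text
frame [266. 282.] 226 [ 0.4506 -0.1945  0.026 ]
slat [244. 224.] 405 [ 0.5378 -0.1602  0.026 ]
big [322. 260.] 214 [ 0.4843 -0.2784  0.026 ]
small [300. 202.] 39 [ 0.5719 -0.2446  0.026 ]
yaw -2.7698673374281872 ax -0.9317020573300556 -0.3632234523911442 len 0.09368341582911734 paddle base [ 0.49419591 -0.17736255  0.026     ]
paddle top pix in top: [ 0.49665812 -0.18115872  0.097     ] side: [ 0.4944562  -0.17241729  0.097     ]
[[ 0.908  0.418 -0.   ]
 [ 0.418 -0.908  0.001]
 [ 0.    -0.001 -1.   ]]
```

View pics/c.png

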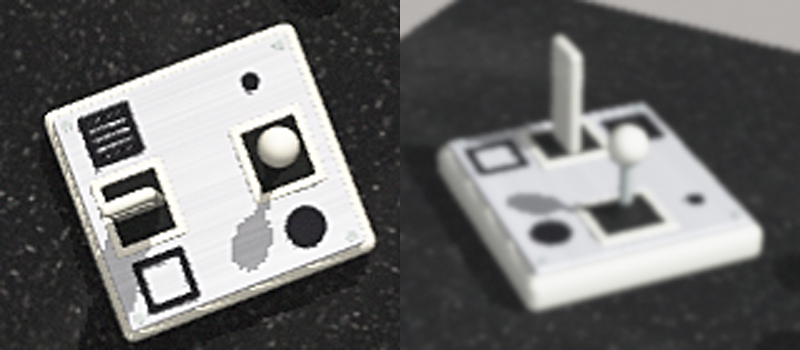

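The marks are clear. The box's +x axis points along about (-0.93,-0.36) in world and the paddle base is at (0.494,-0.177). I'll go in with shut fingers, 50 mm beyond the paddle on the slatted side, and push back along the tool's -x.

Request:
arm_command([
  [[-1,0.026,-0.02,0,0,0,0],[-1,0.053,-0.041,0,0,0,0.005],[-1,0.08,-0.062,0,0,0,0.01],[-1,0.106,-0.082,0,0,0,0.015],[-1,0.133,-0.103,0,0,0,0.02],[-1,0.16,-0.124,0,0,0,0.025],[-1,0.186,-0.145,0,0,0,0.03],[-1,0.212,-0.165,0,0,0,0.038]],
])

```text
clock: 0.77
eef_pos: [0.4167, -0.3954, 0.2357]
eef_rot: [-0.0, 0.983, 0.185, -0.0]
wrist_force: [0.8, -1.2, -0.0]
grip_width: 0.0411
grasp_force: 0.0
```

```bash
cat > st.py <<'E'
from h import *
from scipy.spatial.transform import Rotation as R
o=bot.get_obs();q=o["eef_rot"];M=R.from_quat(np.r_[q[1:],q[0]]).as_matrix()
P=np.array([.494,-.177,0]);ex=np.array([-.932,-.363,0]);ey=np.array([.363,-.932,0])
d=o["eef_pos"]-P
print(o["clock"],o["eef_pos"].round(4),"along ex,ey:",(d@ex).round(4),(d@ey).round(4),"F",o["wrist_force"].round(2),"Fex",(o["wrist_force"]@ex).round(2),"w",o["grip_width"])
print(M.round(3).tolist())
t=P-.05*ex+[0,0,.15]
print("to pre-pose, tool axes:",(M.T@(t-o["eef_pos"])).round(4))
E
python3 st.py
```

```text
0.7667 [ 0.4167 -0.3954  0.2357] along ex,ey: 0.1513 0.1755 F [ 0.81 -1.19 -0.04] Fex -0.33 w 0.04109233357164963
[[0.932, 0.363, -0.0], [0.363, -0.932, 0.0], [-0.0, -0.0, -1.0]]
to pre-pose, tool axes: [ 0.2014 -0.1754  0.0858]
```

Request:
arm_command([
  [[-1,0.028,-0.025,0,0,0,0],[-1,0.056,-0.05,0,0,0,0],[-1,0.085,-0.075,0,0,0,0],[-1,0.114,-0.1,0,0,0,0],[-1,0.143,-0.125,0,0,0,0],[-1,0.172,-0.15,0,0,0,0],[-1,0.2,-0.175,0,0,0,0],[-1,0.2,-0.175,0,0,0,0]],
])

```text
clock: 1.43
eef_pos: [0.541, -0.157, 0.2359]
eef_rot: [-0.0, 0.982, 0.187, 0.0]
wrist_force: [-1.0, -0.9, -0.2]
grip_width: 0.0005
grasp_force: 0.0
```

```bash
python3 st.py
python3 - <<'E'
from h import *
a=bot.camera("top");b=bot.camera("side")
cv2.imwrite("pics/c2.png",np.hstack([a[130:330,160:360],b[110:310,230:430]])[:,:,::-1].repeat(2,0).repeat(2,1))
E
```

```text
1.4333 [ 0.541  -0.157   0.2359] along ex,ey: -0.051 -0.0016 F [-1.02 -0.93 -0.2 ] Fex 1.29 w 0.0004636557707553824
[[0.93, 0.367, 0.0], [0.367, -0.93, 0.001], [0.001, -0.001, -1.0]]
to pre-pose, tool axes: [-0.001   0.0016  0.0859]
```

View pics/c2.png

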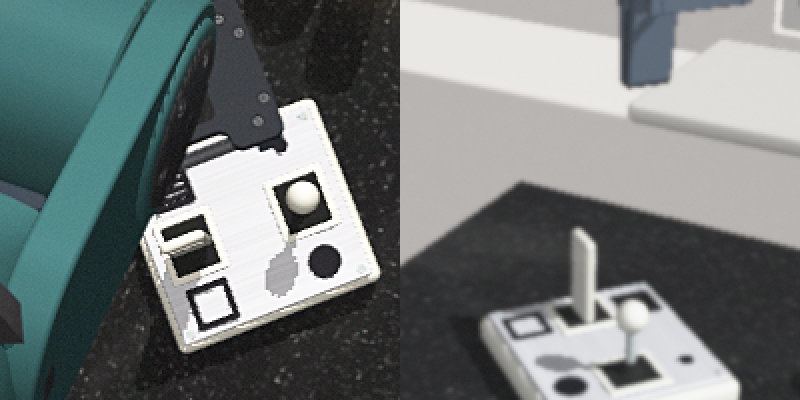

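The paddle and stick are upright. The shut fingers hang over the slatted side, clear of the paddle. I'll lower the tips to z of about 60 mm.

Request:
arm_command([
  [[-1,0,0,0.03,0,0,0],[-1,0,0,0.06,0,0,0],[-1,0,0,0.09,0,0,0],[-1,0,0,0.115,0,0,0],[-1,0,0,0.135,0,0,0],[-1,0,0,0.15,0,0,0],[-1,0,0,0.154,0,0,0],[-1,0,0,0.154,0,0,0]],
])

```text
clock: 2.2
eef_pos: [0.5381, -0.1621, 0.0809]
eef_rot: [-0.001, 0.983, 0.184, -0.001]
wrist_force: [-0.2, -0.1, 0.8]
grip_width: 0.0007
grasp_force: 0.0
```

```bash
python3 st.py
python3 - <<'E'
from h import *
a=bot.camera("top");b=bot.camera("side")
cv2.imwrite("pics/c3.png",np.hstack([a[130:330,160:360],b[160:360,230:430]])[:,:,::-1].repeat(2,0).repeat(2,1))
E
```

```text
2.2 [ 0.5381 -0.1621  0.0809] along ex,ey: -0.0465 0.0021 F [-0.24 -0.12  0.85] Fex 0.27 w 0.0006743651172116036
[[0.932, 0.363, -0.002], [0.363, -0.932, 0.001], [-0.002, -0.001, -1.0]]
to pre-pose, tool axes: [ 0.0034 -0.0022 -0.0691]
```

View pics/c3.png

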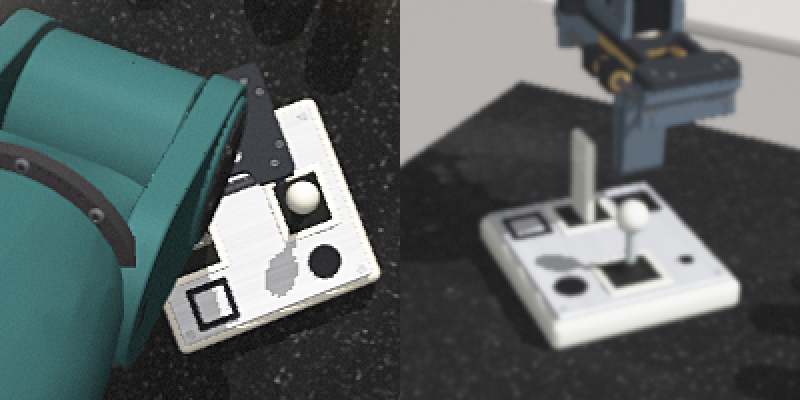

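The fingertips are beside the paddle on the slatted side, with free space between. Now I'll push.

Request:
arm_command([
  [[-1,-0.008,0,0,0,0,0],[-1,-0.015,0,0,0,0,0],[-1,-0.021,0,0,0,0,0],[-1,-0.027,0,0,0,0,0],[-1,-0.033,0,0,0,0,0],[-1,-0.038,0,0,0,0,0],[-1,-0.042,0,0,0,0,0],[-1,-0.042,0,0,0,0,0]],
])

```text
clock: 2.97
eef_pos: [0.4997, -0.177, 0.0821]
eef_rot: [0.0, 0.983, 0.185, 0.0]
wrist_force: [2.8, 1.7, -0.2]
grip_width: 0.0003
grasp_force: 1.8
```

```bash
python3 st.py
python3 - <<'E'
from h import *
a=bot.camera("top");b=bot.camera("side")
cv2.imwrite("pics/c4.png",np.hstack([a[130:330,160:360],b[160:360,230:430]])[:,:,::-1].repeat(2,0).repeat(2,1))
E
```

```text
2.9667 [ 0.4997 -0.177   0.0821] along ex,ey: -0.0053 0.0021 F [ 2.81  1.67 -0.19] Fex -3.22 w 0.00028245229378766204
[[0.932, 0.363, 0.001], [0.363, -0.932, -0.0], [0.001, 0.0, -1.0]]
to pre-pose, tool axes: [ 0.0447 -0.0021 -0.0679]
```

View pics/c4.png

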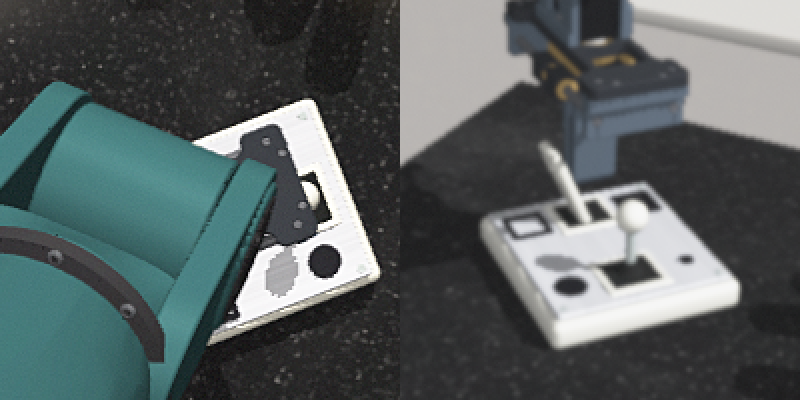

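The paddle leans towards the empty frame with about 3.2 N on it, so roughly 0.35 rad. I'll add 4 mm and hold.

Request:
arm_command([
  [[-1,-0.002,0,0,0,0,0],[-1,-0.004,0,0,0,0,0],[-1,-0.004,0,0,0,0,0],[-1,-0.004,0,0,0,0,0],[-1,-0.004,0,0,0,0,0],[-1,-0.004,0,0,0,0,0],[-1,-0.004,0,0,0,0,0],[-1,-0.004,0,0,0,0,0]],
])

```text
clock: 3.73
eef_pos: [0.4965, -0.1782, 0.082]
eef_rot: [0.0, 0.983, 0.185, 0.0]
wrist_force: [4.9, 1.9, -1.0]
grip_width: 0.0002
grasp_force: 2.2
```

```bash
python3 st.py
python3 - <<'E'
from h import *
b=bot.camera("side")
cv2.imwrite("pics/c5.png",b[210:310,270:400,::-1].repeat(4,0).repeat(4,1))
P=np.array([.494,-.177,.022]);ex=np.array([-.932,-.363,0])
m=bot.camera_model("side");Ti=np.linalg.inv(m["T"])
for t in(0,.3,.45,.6):
    p=P+.075*(np.sin(t)*ex+[0,0,np.cos(t)])
    print(t,((cv2.projectPoints(p,cv2.Rodrigues(Ti[:3,:3])[0],Ti[:3,3],m["K"],np.array([m["k1"],0,0,0.]))[0].ravel()-[270,210])*4).round())
E
```

```text
3.7333 [ 0.4965 -0.1782  0.082 ] along ex,ey: -0.0019 0.002 F [ 4.91  1.92 -0.95] Fex -5.27 w 0.00021109702855179994
[[0.932, 0.364, 0.0], [0.364, -0.932, -0.0], [0.0, 0.0, -1.0]]
to pre-pose, tool axes: [ 0.0481 -0.002  -0.068 ]
0 [203.  69.]
0.3 [150.  87.]
0.45 [124. 101.]
0.6 [101. 119.]
```

View pics/c5.png

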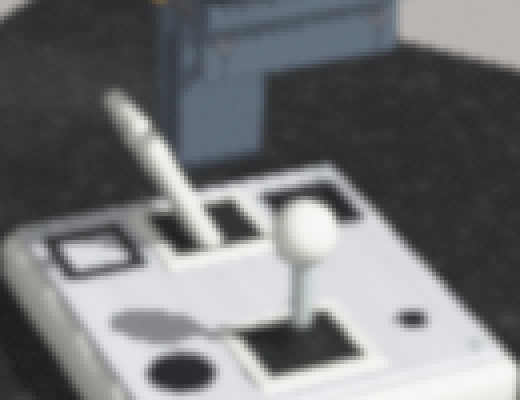

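The paddle's top edge is at about (118,97) in the crop. The projected tip for 0.45 rad is (124,101), so the lean is about 0.45 to 0.5. I'll hold longer, then release.

Request:
arm_command([
  [[-1,0,0,0,0,0,0],[-1,0,0,0,0,0,0],[-1,0,0,0,0,0,0],[-1,0,0,0,0,0,0],[-1,0,0,0,0,0,0],[-1,0,0,0,0,0,0],[-1,0,0,0,0,0,0],[-1,0,0,0,0,0,0]],
])

```text
clock: 4.45
eef_pos: [0.4965, -0.1782, 0.082]
eef_rot: [0.0, 0.983, 0.185, 0.0]
wrist_force: [4.6, 1.3, 0.2]
grip_width: 0.0001
grasp_force: 2.2
```

Request:
arm_command([
  [[-1,0,0,0,0,0,0],[-1,0,0,0,0,0,0],[-1,0.006,0,0,0,0,0],[-1,0.013,0,0,0,0,0],[-1,0.021,0,0,0,0,0],[-1,0.03,0,0,0,0,0],[-1,0.04,0,0,0,0,0],[-1,0.05,0,0,0,0,0]],
])

```text
clock: 5.12
eef_pos: [0.5437, -0.1594, 0.0818]
eef_rot: [-0.0, 0.983, 0.185, -0.0]
wrist_force: [-0.1, -0.7, -0.2]
grip_width: 0.0003
grasp_force: 0.0
```

Request:
arm_command([
  [[-1,0,0,0,0,0,0],[-1,0,0,-0.02,0,0,0],[-1,0,0,-0.04,0,0,0],[-1,0,0,-0.065,0,0,0],[-1,0,0,-0.09,0,0,0],[-1,0,0,-0.11,0,0,0],[-1,0,0,-0.12,0,0,0],[-1,0,0,-0.12,0,0,0]],
])

```text
clock: 5.78
eef_pos: [0.5438, -0.1603, 0.2039]
eef_rot: [0.001, 0.983, 0.185, 0.001]
wrist_force: [-0.0, -0.2, -0.4]
grip_width: 0.0002
grasp_force: 0.0
```

```bash
python3 st.py
python3 - <<'E'
from h import *
b=bot.camera("side")
cv2.imwrite("pics/c6.png",b[160:310,270:420,::-1].repeat(3,0).repeat(3,1))
E
```

```text
5.7833 [ 0.5438 -0.1603  0.2039] along ex,ey: -0.0525 0.0025 F [-0.05 -0.16 -0.41] Fex 0.1 w 0.0002449207818765027
[[0.932, 0.364, 0.003], [0.364, -0.932, -0.001], [0.002, 0.002, -1.0]]
to pre-pose, tool axes: [-0.0026 -0.0026  0.0539]
```

View pics/c6.png

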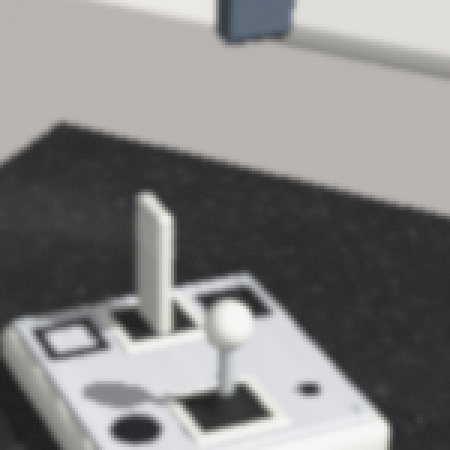

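The paddle (top at (150,200)) and the stick are upright, and the gripper is clear above them.

```bash
python3 -c "
from cell import bot
print(bot.sign_off())"
```

```text
the job is handed in; nothing more can be done
None
```

I pushed the paddle about 0.45–0.5 rad towards the empty window frame, held it for about 1.5 s and let it spring back upright. The ball-topped stick was left alone, the gripper was clear, and the job was handed in at about 6 s; no verdict came back.

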